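# Open the fuse hatch of a bench supply

### The job

Switch off the bench supply by pressing down the raised half of its rocker switch, then press the wide fuse hatch down once near its free front edge and back off, so that its push-push latch lets it pop open. Stay clear and watch for three seconds to see that it stands open by itself, then finish. Do not press the hatch a second time, do not pry it up, leave the narrow cover beside it alone, and pick up or shift nothing else.

Things in the scene. Friction and masses are not known exactly. Their poses are not given: they have to be found in the camera images.
- supply: Bench supply: grey box on the bench, 200 (x, front to back) x 220 (y) x 70 mm high, fixed, turned up to 0.3 rad. Origin: centre of underside. Own x points from its front (dark display, robot side) to its back, y to its left. On its flat top: wide hatch at left, narrow cover at right, rocker in the middle near the front. The white box of the same footprint (meter, 75 mm high) has no hatch.
- hatch_press (a point): Point to press on the wide fuse hatch: on its top face, mid-width, 10 mm behind its free front edge (turns with the hatch). Shut: 84 mm above the bench, at x 1, y 55 mm in the supply's frame. The hatch is a grey plastic lid, 64 (x) x 60 (y) mm, 14 mm proud of the supply's top, three thin black ribs near the free edge; 45 mm of bare top lie between it and the narrow cover.
- hatch_hinge (a point): Middle of the hatch's hinge line at its back edge, 80 mm above the bench; the axis runs along the supply's y. The hatch opens upward and away from the robot.
- hatch (a joint): Angle of the wide hatch, rad: 0 shut and latched, -0.12 pressed fully down, 1.2 fully open. Pressing hatch_press down 6 to 7 mm (to the hard stop; 2 to 4 N until there) and letting go releases the latch; a light spring then swings it open in about a second and holds it there. A second full press would catch it again.
- latch (a joint): Inner slide of the push-push latch, m, a count of the strokes: 0 latched at the start, about 0.006 when the hatch is fully down, 0.012 to 0.014 after it has popped, over 0.017 when it has been pressed a second time. It moves only by pressing the hatch.
- small_cover (a joint): Depression of the narrow cover, m: 0 untouched, 0.004 fully down. Sprung: 1 N to start it, 5 N fully down.
- small_cover_top (a point): Centre of the top face of the narrow cover, the hatch's neighbour to the right: grey plastic, 64 (x) x 30 (y) mm, 84 mm above the bench. To be left alone.
- rocker (a joint): Angle of the supply's rocker switch, rad: 0 to 0.04 on (as found, right half raised), 0.44 off (right half level, left half raised). It stays where it is left; needs about 3 N at the raised half, then meets a hard stop.
- rocker_raised (a point): Point on the top of the rocker half that is raised at the start (right half, -y of the supply), mid-width, 20 mm from the pivot. Starts about 88 mm above the bench, comes down about 8 mm as the switch goes off. Rocker: white, 26 (x) x 50 (y) mm, two flat halves in a shallow V, in a 6 mm high black frame; pivot at x -62, y 0 mm in the supply's frame, 72 mm up.
- fuse_jar: Small pale jar with a white lid, 30 mm across, 36 mm high, standing loose on the supply's front left corner. Origin: centre of its underside.
- relay: Loose black block, 28 x 22 x 20 mm, on the supply's front right corner. Origin: centre of its underside.
- screwdriver: Screwdriver, 160 mm long, lying on the meter. Origin under its middle.
- spool: White spool, 48 mm across, 44 mm high, standing on the bench behind the instruments. Origin: centre of its underside.
- handheld: Black hand-held meter, 150 x 70 x 32 mm, lying on the bench at the left. Origin: centre of its underside.
- mug: White mug, 80 mm across, 90 mm high, on the bench at the right. Origin: centre of its underside.
- charger: White plug-in charger, 70 x 45 x 30 mm, on the bench behind the instruments. Origin: centre of its underside.

How it is judged:
By the outcome, as a careful person would: the job done as asked, in the order asked, and still so for the second after the job is handed in, with the robot touching nothing.
It also fails if it takes over 48 s, if anything falls off the work surface, if the arm or the gripper's body presses on something with over 40 N, if the wrist force passes 120 N, or if a joint passes its speed limit or range.

### The arm

A 6-joint arm with a two-finger parallel gripper is mounted at the origin on the work surface. World frame = base frame: x ahead of the robot, y to its left, z up, the work surface at z = 0. Lengths are in m, angles in rad, forces in N, time in s.
With the tool pointing down it reaches from about 0.25 to 0.725 m from the base axis. Payload 4 kg.
Tool frame: the origin (TCP) lies on the centre line of the jaws, within the pads' length; the fingertips stand 17 mm ahead of it and the grasp point (between the pads) lies 2 mm behind it; z points along the fingers, y is the line along which they close (so a half turn about z gives the same grasp; the last joint's range is limited). The gripper opens to 85 mm and grips with 20 to 120 N. Pads are 22 mm wide; open, the fingers measure 114 mm over their backs; the gripper's body (76 mm by 85 mm) begins 54 mm behind the grasp point. The pads swing forward as they close: fully open they stand 13 mm farther back than shut.
Start: joints at [1.295, 0.241, 0.005, 1.335, 0, 1.571], TCP at [0.136, 0.481, 0.248] pointing down, gripper open.
Joint ranges: [-2.72, 2.72], [-1.05, 1.87], [-1.09, 1.28], [-1.99, 2.15], [-1.42, 1.44], [-3.14, 3.14]. Speed limits (rad/s): [2.79, 2.79, 3.14, 3.14, 3.14, 3.14].

### API

Orientations are given as a unit quaternion [x, y, z, w].
In Python, from workcell import bot, camera, get_calibration gives the robot as it stands.
- The arm moves only by the tool apply_moves, never from a script. Its argument "steps" is a list of rows, each a list of 3 entries, a list of its own where there are three numbers: the shift along the tool's x, y, z as a fraction of full scale, then the turn, a rotation vector about the tool's x, y, z as a fraction of full scale, then the opening, from 0 (shut) to 1 (fully open). A call has exactly 8 rows; each row shifts and turns the commanded pose from where the row before left it, along the tool's axes as they then stand; what a row does not reach is not made up. Full scale, the value 1, is 20 cm for a shift and pi rad for a turn. A row lasts 1/12 s, in which the tool goes at most 41.7 mm and 7.16 degrees, less where a joint would pass 70% of its speed; a pose out of reach is approached as far as the arm can. A call with a number of a shift or a turn outside -1 to 1 is refused whole. A call with a gripper value outside its range is refused whole. The fingers move at their own pace and stop on an object; the grip force is fixed at half the most. Time passes only in rows, so rows that do not move let the fingers close, or fill a call up. It gives the time, the measured TCP pose, the force, the opening and the grip force at its end, in the units of the state.
- bot.get_obs(): the state, without advancing time (a new reading comes with each control period).
- camera(name): name is "scene" or "side" or "wrist"; returns (picture, depth): 480x640x3 uint8, red, green, blue; 480x640 float32, m along the optical axis (not along the pixel's ray), 0 where there is no reading.
- get_calibration(name): a dict with "fov_y" (degrees; the focal length in pixels is half the picture's height over the tangent of half this angle, whatever the lens; pixels are square), "cx", "cy" (the principal point, pixels), "rvec" (rotation vector, rad) and "tvec" (3), from world to camera coordinates, as OpenCV has them. Camera axes: x right, y down, z forward; pixel columns grow to the right and rows downward; lengths in m; the calibration is good to about 2 mm. A picture is of the moment at which its call begins: read the wrist's pose just before it. get_calibration takes no time and is no camera call; for the wrist camera it gives the pose at the moment of the call.
- bot.job_done(): hands the job in; it is judged then, once.
The state is a dict: "clock": time; "joint_pos": joint angles; "joint_vel": joint speeds; "tau": joint torques, N m; "eef_pos": TCP position; "tool_rot": TCP orientation; "ft_force": force on the tool from outside, world axes, zero at the start; "ft_torque": the same for the moment, N m; "grip_width": finger opening in m; "grasp_force": force on a finger pad.
Only numpy, scipy, OpenCV 4.12 (cv2) and the standard library are available. Lean on these libraries where they do the work, as an engineer would, in place of code of your own. Each camera call takes 0.05 s, during which the arm holds its last target. There are 200 camera calls.

## Working session

There is one attempt and no reset: what is moved stays moved. The work goes in short steps, Python scripts to look and compute and a tool call to move; the robot and the scene stay as the last step left them, time stands still between calls to the robot, and variables do not carry over. Pictures are saved under pics/ and viewed, at most 10 in all, crops included, and the job is handed in when it is done.

Besides the shell and the picture viewer there is one more tool, called after "Emit:" as a command line: name --argument value ..., lists and objects as JSON in quotes. apply_moves: Moves the arm, as the interface text tells. Its arguments: {"type":"object","properties":{"steps":{"type":"array"}},"required":["steps"]}

```bash
mkdir -p pics
cat > h.py <<'E'
import numpy as np, cv2
from workcell import bot, camera, get_calibration
def K(c):
    f=240/np.tan(np.radians(c['fov_y'])/2); return f,c['cx'],c['cy']
def pts(name,depth,c):
    f,cx,cy=K(c); v,u=np.mgrid[0:480,0:640]
    P=np.stack([(u-cx)/f*depth,(v-cy)/f*depth,depth],-1)
    R=cv2.Rodrigues(np.array(c['rvec'],float))[0]
    return (P-np.array(c['tvec']).ravel())@R
def ray(c,u,v,z):
    f,cx,cy=K(c);R=cv2.Rodrigues(np.array(c['rvec'],float))[0]
    o=-R.T@np.array(c['tvec']).ravel(); d=R.T@np.array([(u-cx)/f,(v-cy)/f,1])
    return o+d*(z-o[2])/d[2]
E
python3 - <<'E'
from h import *
print(bot.get_obs())
for n in ["scene","side"]:
    c=get_calibration(n); p,d=camera(n); print(n,c)
    cv2.imwrite(f'pics/{n}0.png',p[...,::-1]); np.savez(f'{n}0.npz',p=p,d=d)
E
```

```text
{'clock': 0.0, 'joint_pos': array([1.29495987e+00, 2.41415623e-01, 3.72025088e-03, 1.33519852e+00,
       1.00708407e-05, 1.57080536e+00]), 'joint_vel': array([ 0.00108624, -0.00086062,  0.00149953,  0.00019776, -0.00036041,
       -0.00077568]), 'tau': array([-5.11098660e-04, -3.72320509e+01,  2.52406257e+01,  1.68481824e-02,
       -4.87214186e-05, -1.13177180e-05]), 'eef_pos': array([0.13601025, 0.4805241 , 0.24741008]), 'tool_rot': array([ 1.37485814e-01,  9.90503181e-01, -1.03813055e-03, -1.49170811e-04]), 'ft_force': array([-0.13608487, -0.13425305, -0.1650436 ]), 'ft_torque': array([-0.03176674,  0.00081188, -0.03036561]), 'grasp_force': 0.0, 'grip_width': 0.08565895908489625}
scene {'fov_y': 57.019212358988696, 'cx': 321.5512161202996, 'cy': 239.98530802824445, 'rvec': array([ 1.43189817,  1.99897209, -0.94186795]), 'tvec': array([ 0.190547  , -0.29203785,  1.41091385])}
side {'fov_y': 57.89228515697116, 'cx': 322.1396746066718, 'cy': 241.73796356348944, 'rvec': array([ 2.07961252, -0.31236243,  0.18701841]), 'tvec': array([-0.6005704 ,  0.15798583,  0.85374131])}
```

View pics/scene0.png

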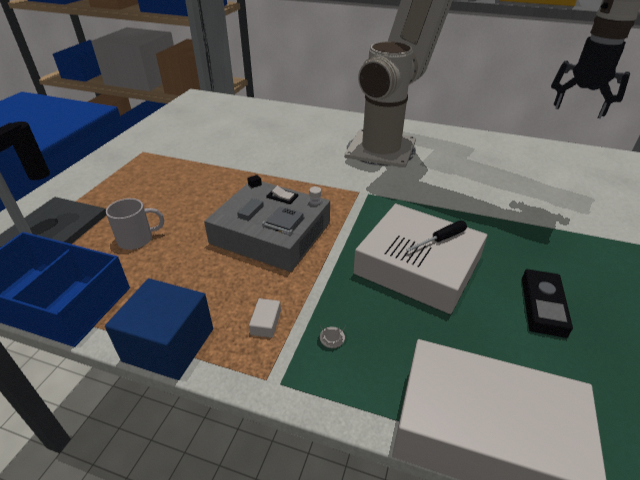

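View pics/side0.png

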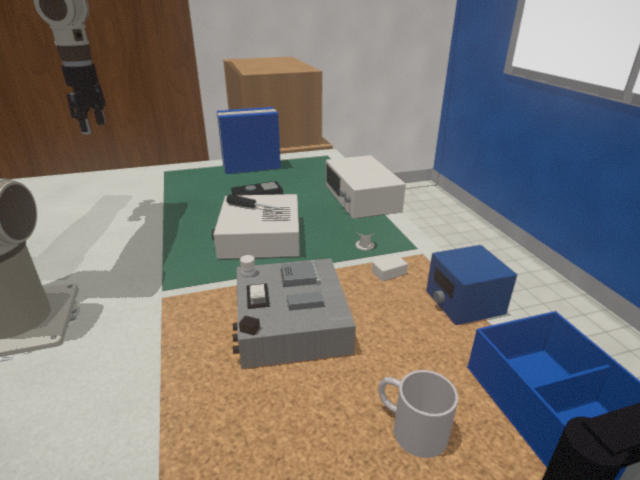

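The scene view shows the supply at about (268,222): rocker (283,194), hatch (283,219), cover (250,209), jar (315,192) and relay (254,181). The side view shows the rocker at (258,293), hatch (298,273) and cover (305,300). Next I'll measure the top face from depth.

Run:
```python
from h import *
for n,seed in [("scene",(283,219)),("side",(298,273))]:
    z=np.load(n+'0.npz'); c=get_calibration(n); W=pts(n,z['d'],c)
    s=W[seed[1],seed[0]]; print(n,'seed',s)
    near=(np.hypot(W[...,0]-s[0],W[...,1]-s[1])<0.22)&(z['d']>0)
    top=near&(W[...,2]>0.06)&(W[...,2]<0.1)
    # grey only: component with seed
    lab=cv2.connectedComponents(top.astype(np.uint8))[1]; top=lab==lab[seed[1],seed[0]]
    P=W[top]; r=cv2.minAreaRect((P[:,:2]*1000).astype(np.float32)); print('top rect',r, np.median(P[:,2]))
    hi=top&(W[...,2]>0.0785)&(W[...,2]<.095)
    k,lab,st,ce=cv2.connectedComponentsWithStats(hi.astype(np.uint8))
    for i in range(1,k):
        if st[i,4]>25:
            Q=W[lab==i]; print(st[i,4],ce[i].round(),Q.mean(0).round(4),cv2.minAreaRect((Q[:,:2]*1000).astype(np.float32)))
    hsv=cv2.cvtColor(z['p'],cv2.COLOR_RGB2HSV)
    v=z['p'].min(-1); wh=near&(v>130)&(W[...,2]>0.065)&(W[...,2]<0.13)
    k,lab,st,ce=cv2.connectedComponentsWithStats(wh.astype(np.uint8))
    for i in range(1,k):
        if st[i,4]>8: print('white',st[i,4],ce[i].round(1),W[lab==i].mean(0).round(4))
    dk=near&(z['p'].max(-1)<45)&(W[...,2]>0.065)&(W[...,2]<0.13)
    k,lab,st,ce=cv2.connectedComponentsWithStats(dk.astype(np.uint8))
    for i in range(1,k):
        if st[i,4]>8: print('dark',st[i,4],ce[i].round(1),W[lab==i].mean(0).round(4))
    x0,y0,x1,y1=(190,160,350,280) if n=="scene" else (220,240,370,370)
    cr=cv2.resize(z['p'][y0:y1,x0:x1],None,fx=4,fy=4,interpolation=cv2.INTER_CUBIC); cv2.imwrite(f'pics/{n}crop.png',cr[...,::-1])
```

```text
scene seed [ 0.55753733 -0.10308751  0.08661019]
top rect ((516.3519287109375, -156.46031188964844), (222.5582275390625, 203.87692260742188), 82.98039245605469) 0.07217120221596321
115 [254. 179.] [ 0.4304 -0.2333  0.0881] ((427.3846435546875, -234.35760498046875), (25.070619583129883, 29.404294967651367), 54.1610221862793)
183 [282. 193.] [ 0.4573 -0.1484  0.0835] ((455.3435974121094, -148.93988037109375), (64.71424102783203, 39.09368896484375), 83.32300567626953)
64 [315. 199.] [ 0.4589 -0.0629  0.0852] ((456.31317138671875, -63.09710693359375), (16.15768814086914, 24.626911163330078), 27.53094482421875)
273 [250. 207.] [ 0.5385 -0.1924  0.0849] ((534.9723510742188, -193.00128173828125), (33.12002944946289, 66.84359741210938), 79.61445617675781)
602 [284. 218.] [ 0.5525 -0.1035  0.0848] ((548.1552734375, -106.14820861816406), (73.61885070800781, 73.9962387084961), 83.83821868896484)
white 116 [281.9 192.2] [ 0.4561 -0.148   0.0843]
white 53 [314.9 189.4] [ 0.4527 -0.0652  0.1078]
white 498 [372.3 240.7] [0.5524 0.0981 0.0752]
dark 132 [254.2 181.3] [ 0.4325 -0.2323  0.0839]
dark 12
[... 527 characters left out ...]
1345214844), (15.800660133361816, 26.82341194152832), 84.3463134765625)
180 [257. 291.] [ 0.456  -0.1479  0.0834] ((456.1767272949219, -147.94039916992188), (51.27784729003906, 25.544021606445312), 84.189697265625)
443 [305. 299.] [ 0.5346 -0.1972  0.0839] ((535.6544799804688, -195.02090454101562), (33.211021423339844, 64.396728515625), 84.39654541015625)
255 [249. 323.] [ 0.427  -0.2393  0.0878] ((426.6813049316406, -236.11520385742188), (23.230117797851562, 29.492416381835938), 53.284637451171875)
white 259 [278.9 230.1] [0.5485 0.088  0.0739]
white 98 [246.8 258.9] [ 0.4506 -0.0686  0.1061]
white 4602 [293.7 300.5] [ 0.5178 -0.1775  0.0713]
white 34 [243.9 335.9] [ 0.4152 -0.2482  0.0704]
```

View pics/sidecrop.png

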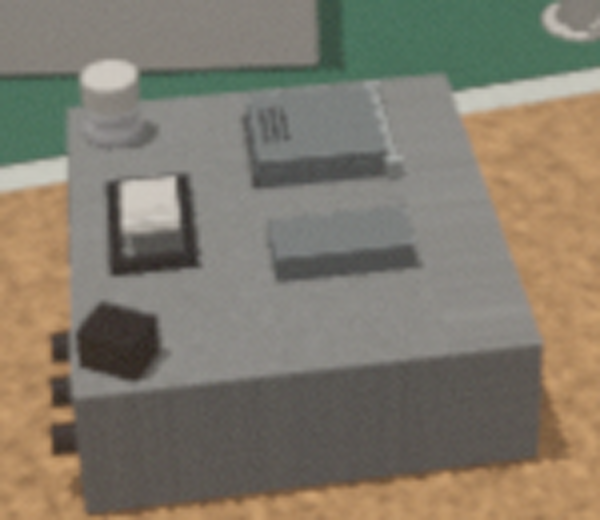

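Emit:
apply_moves --steps '[[[0,0,0],[0,0,-0.0245],0],[[0,0,0],[0,0,-0.0245],0],[[-0.08,-0.126,0],[0,0,0],0],[[-0.08,-0.126,0],[0,0,0],0],[[-0.08,-0.126,0],[0,0,0],0],[[-0.08,-0.126,0],[0,0,0],0],[[-0.08,-0.126,0],[0,0,0],0],[[-0.08,-0.126,0],[0,0,0],0]]'

```text
clock: 0.77
eef_pos: [0.2131, 0.3178, 0.2479]
tool_rot: [0.061, 0.998, -0.0, -0.0]
ft_force: [1.2, 0.5, 0.3]
grip_width: -0.0001
grasp_force: 0.0
```

Emit:
apply_moves --steps '[[[-0.08,-0.126,0],[0,0,0],0],[[-0.08,-0.126,0],[0,0,0],0],[[-0.08,-0.126,0],[0,0,0],0],[[-0.08,-0.126,0],[0,0,0],0],[[-0.08,-0.126,0],[0,0,0],0],[[-0.08,-0.126,0],[0,0,0],0],[[-0.08,-0.126,0],[0,0,0],0],[[-0.08,-0.126,0],[0,0,0],0]]'

```text
clock: 1.43
eef_pos: [0.3156, 0.1022, 0.2481]
tool_rot: [0.061, 0.998, -0.0, -0.0]
ft_force: [1.0, 0.6, -0.2]
grip_width: 0.0001
grasp_force: 0.0
```

Emit:
apply_moves --steps '[[[-0.08,-0.126,0],[0,0,0],0],[[-0.08,-0.126,0],[0,0,0],0],[[-0.08,-0.126,0],[0,0,0],0],[[-0.08,-0.126,0],[0,0,0],0],[[-0.08,-0.126,0],[0,0,0],0],[[-0.08,-0.126,0],[0,0,0],0],[[-0.08,-0.126,0],[0,0,0],0],[[0,0,0],[0,0,0],0]]'

```text
clock: 2.1
eef_pos: [0.4072, -0.0888, 0.2479]
tool_rot: [0.063, 0.998, -0.001, 0.001]
ft_force: [1.5, -0.0, -0.6]
grip_width: 0.0002
grasp_force: 0.0
```

Run:
```python
from h import *
c=get_calibration("wrist"); p,d=camera("wrist"); np.savez('wrist0.npz',p=p,d=d)
cv2.imwrite('pics/wrist0.png',p[...,::-1])
W=pts("wrist",d,c)
o=np.array([.5168,-.1566]); s=-.122
for x,y,z in [(-62,-20,88),(-62,0,72),(1,55,84),(-9,25,84),(-9,85,84),(-9,-20,84)]:
    X=np.array([o[0]+(x*np.cos(s)-y*np.sin(s))/1e3,o[1]+(x*np.sin(s)+y*np.cos(s))/1e3,z/1e3])
    uv=cv2.projectPoints(X[None],np.array(c['rvec']),np.array(c['tvec']),np.array([[K(c)[0],0,c['cx']],[0,K(c)[0],c['cy']],[0,0,1]]),None)[0].ravel()
    print((x,y),X.round(4),uv.round(1))
print(bot.get_obs()['eef_pos'])
```

```text
(-62, -20) [ 0.4528 -0.1689  0.088 ] [231.  290.7]
(-62, 0) [ 0.4553 -0.1491  0.072 ] [257.1 282.8]
(1, 55) [ 0.5245 -0.1021  0.084 ] [318.3 350.4]
(-9, 25) [ 0.5109 -0.1307  0.084 ] [285.5 341.1]
(-9, 85) [ 0.5182 -0.0711  0.084 ] [351.  340.9]
(-9, -20) [ 0.5054 -0.1754  0.084 ] [236.5 341.3]
[ 0.40580348 -0.08688592  0.247677  ]
```

View pics/wrist0.png

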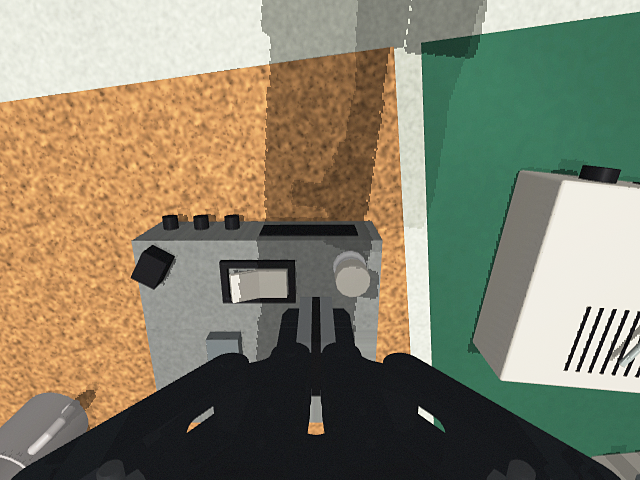

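The wrist view shows the rocker frame centred at (258,282), within about 1 px of my prediction, with its raised half on the image left. I'll move above that half.

Emit:
apply_moves --steps '[[[-0.071,-0.095,0],[0,0,0],0],[[-0.071,-0.095,0],[0,0,0],0],[[-0.071,-0.095,0],[0,0,0],0],[[-0.071,-0.095,0],[0,0,0],0],[[0,0,0.1],[0,0,0],0],[[0,0,0.1],[0,0,0],0],[[0,0,0.1],[0,0,0],0],[[0,0,0.1],[0,0,0],0]]'

```text
clock: 2.82
eef_pos: [0.4519, -0.1662, 0.1673]
tool_rot: [0.06, 0.998, 0.0, -0.0]
ft_force: [-0.7, -0.2, -0.0]
grip_width: -0.0
grasp_force: 0.0
```

Emit:
apply_moves --steps '[[[0,0,0.1],[0,0,0],0],[[0,0,0.08],[0,0,0],0],[[0,0,0.02],[0,0,0],0],[[0,0,0],[0,0,0],0],[[0,0,0],[0,0,0],0],[[0,0,0],[0,0,0],0],[[0,0,0],[0,0,0],0],[[0,0,0],[0,0,0],0]]'

```text
clock: 3.48
eef_pos: [0.4532, -0.1676, 0.1294]
tool_rot: [0.061, 0.998, -0.0, 0.001]
ft_force: [-0.3, 0.4, -0.5]
grip_width: 0.0001
grasp_force: 0.0
```

Run:
```python
from h import *
p,d=camera("side"); cv2.imwrite('pics/side1.png',cv2.resize(p[220:370,210:370],None,fx=4,fy=4)[...,::-1])
o=bot.get_obs();print(o['eef_pos'],o['tool_rot'],o['ft_force'])
```

```text
[ 0.45303002 -0.16753746  0.12917603] [ 6.08805960e-02  9.98144673e-01 -2.46251638e-04  8.39403580e-04] [-0.09320044 -0.02080356 -0.09996219]
```

View pics/side1.png

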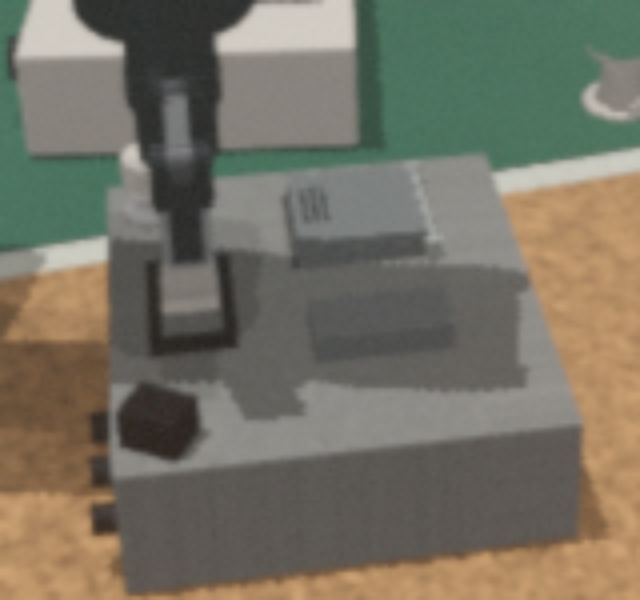

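The side view shows the closed fingertips just above the rocker's right half (crop 190,260), clear of the jar and relay.

Emit:
apply_moves --steps '[[[0,-0.006,0.05],[0,0,0],0],[[0,0,0.05],[0,0,0],0],[[0,0,0.01],[0,0,0],0],[[0,0,0.01],[0,0,0],0],[[0,0,0],[0,0,0],0],[[0,0,0],[0,0,0],0],[[0,0,0],[0,0,0],0],[[0,0,0],[0,0,0],0]]'

```text
clock: 4.2
eef_pos: [0.4524, -0.1684, 0.1044]
tool_rot: [0.061, 0.998, 0.0, 0.0]
ft_force: [-0.1, -0.7, 0.3]
grip_width: -0.0001
grasp_force: 0.5
```

Emit:
apply_moves --steps '[[[0,0,0.01],[0,0,0],0],[[0,0,0.01],[0,0,0],0],[[0,0,0.005],[0,0,0],0],[[0,0,0.005],[0,0,0],0],[[0,0,0],[0,0,0],0],[[0,0,0],[0,0,0],0],[[0,0,0],[0,0,0],0],[[0,0,0],[0,0,0],0]]'

```text
clock: 4.87
eef_pos: [0.4523, -0.1683, 0.0982]
tool_rot: [0.061, 0.998, 0.0, -0.0]
ft_force: [1.0, -0.4, 2.6]
grip_width: 0.0001
grasp_force: 0.7
```

Emit:
apply_moves --steps '[[[0,0,0.005],[0,0,0],0],[[0,0,0.005],[0,0,0],0],[[0,0,0],[0,0,0],0],[[0,0,0],[0,0,0],0],[[0,0,0],[0,0,0],0],[[0,0,0],[0,0,0],0],[[0,0,0],[0,0,0],0],[[0,0,0],[0,0,0],0]]'

```text
clock: 5.53
eef_pos: [0.4524, -0.1686, 0.097]
tool_rot: [0.061, 0.998, -0.0, 0.0]
ft_force: [-1.2, -1.3, 7.2]
grip_width: 0.0001
grasp_force: 3.5
```

Emit:
apply_moves --steps '[[[0,0,0.005],[0,0,0],0],[[0,0,0.004],[0,0,0],0],[[0,0,0],[0,0,0],0],[[0,0,0],[0,0,0],0],[[0,0,0],[0,0,0],0],[[0,0,0],[0,0,0],0],[[0,0,0],[0,0,0],0],[[0,0,0],[0,0,0],0]]'

```text
clock: 6.2
eef_pos: [0.4525, -0.1687, 0.0967]
tool_rot: [0.061, 0.998, -0.0, 0.001]
ft_force: [-5.0, 0.5, 16.8]
grip_width: 0.0002
grasp_force: 9.1
```

Emit:
apply_moves --steps '[[[0,0,-0.05],[0,0,0],0],[[0,0,-0.1],[0,0,0],0],[[0,0,-0.15],[0,0,0],0],[[-0.064,0.074,0],[0,0,0],0],[[-0.064,0.074,0],[0,0,0],0],[[-0.064,0.074,0],[0,0,0],0],[[-0.064,0.074,0],[0,0,0],0],[[-0.064,0.074,0],[0,0,0],0]]'

```text
clock: 6.87
eef_pos: [0.5247, -0.1017, 0.1538]
tool_rot: [0.061, 0.998, 0.001, -0.001]
ft_force: [-0.2, -0.5, -0.6]
grip_width: -0.0002
grasp_force: 0.0
```

Run:
```python
from h import *
p,d=camera("side"); c=get_calibration("side")
o=bot.get_obs();print(o['eef_pos'],o['ft_force'])
a=cv2.resize(p[220:370,210:370],None,fx=3.75,fy=4)
W=pts("side",d,c)
o=np.array([.5168,-.1566]); s=-.122
R=np.array([[np.cos(s),-np.sin(s)],[np.sin(s),np.cos(s)]])
L=(W[...,:2]-o)@R*1000
for y0 in range(-24,25,6):
    m=(abs(L[...,0]+62)<9)&(abs(L[...,1]-y0)<3)&(W[...,2]>.06)&(W[...,2]<.1); print(y0,m.sum(),np.median(W[m][:,2]).round(4) if m.any() else 0)
cv2.imwrite('pics/side2.png',a[...,::-1])
```

```text
[ 0.52754936 -0.09948968  0.15384291] [3.33219518 0.71907926 0.31021109]
-24 35 0.0795
-18 21 0.0805
-12 19 0.0803
-6 23 0.0807
0 25 0.0817
6 30 0.0837
12 27 0.0869
18 28 0.0894
24 1 0.0897
```

View pics/side2.png

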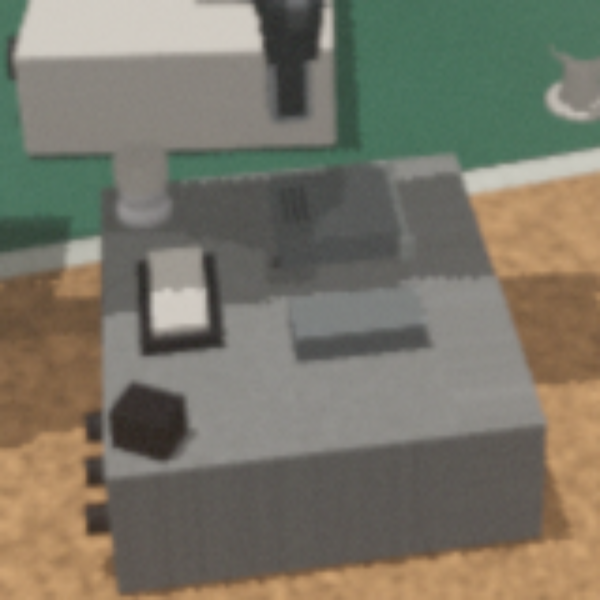

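The right half is now level (about 80 mm) and the left half raised (about 89 mm), so the switch is off. Next I'll go down over the hatch.

Emit:
apply_moves --steps '[[[0,0,0],[0,0,0],0],[[0,0,0.1],[0,0,0],0],[[0,0,0.1],[0,0,0],0],[[0,0,0.02],[0,0,0],0],[[0,0,0],[0,0,0],0],[[0,0,0],[0,0,0],0],[[0,0,0],[0,0,0],0],[[0,0,0],[0,0,0],0]]'

```text
clock: 7.58
eef_pos: [0.5256, -0.1032, 0.1118]
tool_rot: [0.061, 0.998, -0.0, 0.001]
ft_force: [-0.5, -1.0, 0.1]
grip_width: 0.0005
grasp_force: 0.0
```

Emit:
apply_moves --steps '[[[0,0,0.025],[0,0,0],0],[[0,0,0.02],[0,0,0],0],[[0,0,0.01],[0,0,0],0],[[0,0,0.01],[0,0,0],0],[[0,0,0.01],[0,0,0],0],[[0,0,0],[0,0,0],0],[[0,0,0],[0,0,0],0],[[0,0,0],[0,0,0],0]]'

```text
clock: 8.25
eef_pos: [0.5251, -0.103, 0.0956]
tool_rot: [0.061, 0.998, -0.0, 0.0]
ft_force: [-0.2, -0.5, 3.3]
grip_width: 0.0
grasp_force: 1.4
```

Emit:
apply_moves --steps '[[[0,0,0.005],[0,0,0],0],[[0,0,0.005],[0,0,0],0],[[0,0,0.003],[0,0,0],0],[[0,0,0],[0,0,0],0],[[0,0,0],[0,0,0],0],[[0,0,0],[0,0,0],0],[[0,0,0],[0,0,0],0],[[0,0,0],[0,0,0],0]]'

```text
clock: 8.92
eef_pos: [0.5252, -0.103, 0.0947]
tool_rot: [0.061, 0.998, -0.0, 0.001]
ft_force: [-3.0, 0.2, 13.9]
grip_width: -0.0
grasp_force: 6.6
```

The hatch is at its hard stop. I'll back off up and towards the robot.

Emit:
apply_moves --steps '[[[0,0,-0.08],[0,0,0],0],[[0,0,-0.15],[0,0,0],0],[[0.05,0,-0.15],[0,0,0],0],[[0.1,0,-0.13],[0,0,0],0],[[0.12,0,-0.12],[0,0,0],0],[[0.12,0,-0.1],[0,0,0],0],[[0.1,0,0],[0,0,0],0],[[0.1,0,0],[0,0,0],0]]'

```text
clock: 9.58
eef_pos: [0.4072, -0.0884, 0.2399]
tool_rot: [0.061, 0.998, -0.0, 0.001]
ft_force: [-0.3, 0.5, -0.1]
grip_width: 0.0001
grasp_force: 0.0
```

Emit:
apply_moves --steps '[[[0,0,0],[0,0,0],0],[[0,0,0],[0,0,0],0],[[0,0,0],[0,0,0],0],[[0,0,0],[0,0,0],0],[[0,0,0],[0,0,0],0],[[0,0,0],[0,0,0],0],[[0,0,0],[0,0,0],0],[[0,0,0],[0,0,0],0]]'

```text
clock: 10.25
eef_pos: [0.4079, -0.0885, 0.2387]
tool_rot: [0.061, 0.998, 0.0, -0.0]
ft_force: [-0.1, -0.5, 0.2]
grip_width: -0.0002
grasp_force: 0.0
```

Emit:
apply_moves --steps '[[[0,0,0],[0,0,0],0],[[0,0,0],[0,0,0],0],[[0,0,0],[0,0,0],0],[[0,0,0],[0,0,0],0],[[0,0,0],[0,0,0],0],[[0,0,0],[0,0,0],0],[[0,0,0],[0,0,0],0],[[0,0,0],[0,0,0],0]]'

```text
clock: 10.92
eef_pos: [0.4077, -0.0885, 0.2389]
tool_rot: [0.061, 0.998, -0.0, 0.0]
ft_force: [-0.2, -1.0, 0.0]
grip_width: 0.0001
grasp_force: 0.0
```

Run:
```python
from h import *
p,d=camera("side"); cv2.imwrite('pics/side3.png',cv2.resize(p[180:370,190:390],None,fx=3,fy=3)[...,::-1])
o=bot.get_obs();print(o['clock'],o['eef_pos'],o['ft_force'])
```

```text
10.9667 [ 0.40771857 -0.08853575  0.23893298] [ 0.09483946 -0.19986598  0.2732762 ]
```

View pics/side3.png

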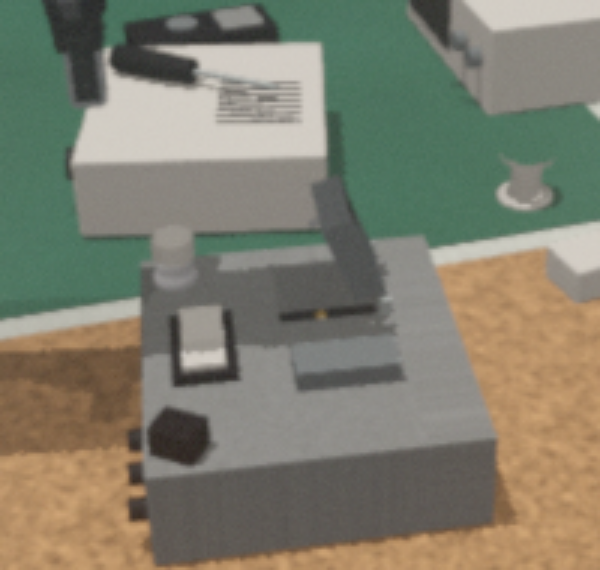

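The hatch has popped open and stands at crop (345,240). The rocker is still off, and the jar, relay and cover are where they were. I'll hold still for a further three seconds.

Emit:
apply_moves --steps '[[[0,0,0],[0,0,0],0],[[0,0,0],[0,0,0],0],[[0,0,0],[0,0,0],0],[[0,0,0],[0,0,0],0],[[0,0,0],[0,0,0],0],[[0,0,0],[0,0,0],0],[[0,0,0],[0,0,0],0],[[0,0,0],[0,0,0],0]]'

```text
clock: 11.63
eef_pos: [0.4077, -0.0885, 0.2389]
tool_rot: [0.061, 0.998, -0.0, 0.0]
ft_force: [0.5, 0.7, 0.4]
grip_width: -0.0
grasp_force: 0.0
```

Emit:
apply_moves --steps '[[[0,0,0],[0,0,0],0],[[0,0,0],[0,0,0],0],[[0,0,0],[0,0,0],0],[[0,0,0],[0,0,0],0],[[0,0,0],[0,0,0],0],[[0,0,0],[0,0,0],0],[[0,0,0],[0,0,0],0],[[0,0,0],[0,0,0],0]]'

```text
clock: 12.3
eef_pos: [0.4077, -0.0885, 0.2389]
tool_rot: [0.061, 0.998, 0.0, 0.0]
ft_force: [-0.7, 0.6, 0.6]
grip_width: 0.0
grasp_force: 0.0
```

Emit:
apply_moves --steps '[[[0,0,0],[0,0,0],0],[[0,0,0],[0,0,0],0],[[0,0,0],[0,0,0],0],[[0,0,0],[0,0,0],0],[[0,0,0],[0,0,0],0],[[0,0,0],[0,0,0],0],[[0,0,0],[0,0,0],0],[[0,0,0],[0,0,0],0]]'

```text
clock: 12.97
eef_pos: [0.4077, -0.0885, 0.2389]
tool_rot: [0.061, 0.998, 0.0, -0.0]
ft_force: [-0.7, -0.0, 0.9]
grip_width: 0.0001
grasp_force: 0.0
```

Emit:
apply_moves --steps '[[[0,0,0],[0,0,0],0],[[0,0,0],[0,0,0],0],[[0,0,0],[0,0,0],0],[[0,0,0],[0,0,0],0],[[0,0,0],[0,0,0],0],[[0,0,0],[0,0,0],0],[[0,0,0],[0,0,0],0],[[0,0,0],[0,0,0],0]]'

```text
clock: 13.63
eef_pos: [0.4077, -0.0885, 0.2389]
tool_rot: [0.061, 0.998, -0.0, 0.0]
ft_force: [0.5, 0.1, 0.6]
grip_width: -0.0003
grasp_force: 0.0
```

Emit:
apply_moves --steps '[[[0,0,0],[0,0,0],0],[[0,0,0],[0,0,0],0],[[0,0,0],[0,0,0],0],[[0,0,0],[0,0,0],0],[[0,0,0],[0,0,0],0],[[0,0,0],[0,0,0],0],[[0,0,0],[0,0,0],0],[[0,0,0],[0,0,0],0]]'

```text
clock: 14.3
eef_pos: [0.4077, -0.0885, 0.2389]
tool_rot: [0.061, 0.998, 0.0, 0.0]
ft_force: [0.2, -0.1, 0.5]
grip_width: -0.0001
grasp_force: 0.0
```

Run:
```python
from h import *
p,d=camera("side"); cv2.imwrite('pics/side4.png',cv2.resize(p[180:370,190:390],None,fx=3,fy=3)[...,::-1])
q=cv2.imread('pics/side3.png')[...,::-1]; a=cv2.resize(p[180:370,190:390],None,fx=3,fy=3)
print(np.abs(a.astype(int)-q).mean(), (np.abs(a.astype(int)-q).max(-1)>60).sum(), bot.get_obs()['clock'])
```

```text
1.1245701754385964 0 14.35
```

View pics/side4.png

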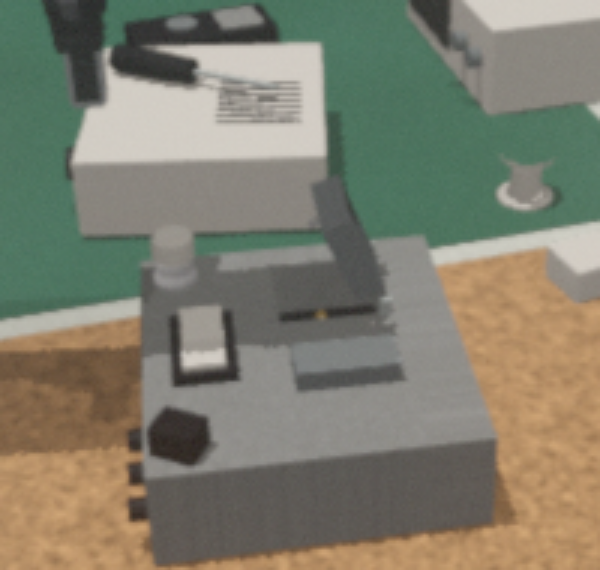

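The picture is unchanged over 3.4 s: the hatch still stands open at (345,240) and nothing else has moved.

```bash
python3 -c "
from workcell import bot
print(bot.job_done())"
```

```text
the job is handed in; nothing more can be done
None
```

The bench supply is switched off, and the wide hatch popped open after one press and stood open unaided for over three seconds; nothing else visibly moved, and the job is handed in.

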